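Put the jeweller's bench in order after doming a locket

TASK

Put the bench in order: open the hinged case, then lay the silver locket flat in its middle, then shut the lid fully. Also set the brass doming block centred on top of the steel bench block, the blue-lidded jar on the board midway between bench block and case, and the ball stake on the board behind the bench block (away from the robot), lined up with the middle of its back edge, its foot about 25 mm clear of it. Set everything down upright without dropping it, and leave the red-lidded jar alone.

Things in the scene. Friction and masses are not known exactly. Their poses are not given: they have to be found in the camera images.
- board: Flat grey layout board, white border line, fixed, 195 (x) by 470 (y) by 4 mm thick. Its origin lies on the underside, exactly midway between the centres of bench block and case, which stand on it 150 mm to either side along its y axis (either may be on the left). Its top is 4 mm above the origin and reaches from x = -75 to +120 mm; +x points away from the robot.
- bench_block: Square dark steel bench block, fixed, 90 x 90 x 25 mm high, standing on the board. Origin at the centre of its underside, z up. Its +x axis points away from the robot (to its back), +y to the robot's left; the top face is at z = 25 mm.
- case: Dark wooden hinged case, blue lining, fixed on the board: 110 (x) by 120 (y) by 32 mm high without the lid; walls and floor 5 mm thick (inside 100 x 110 mm, 27 mm deep, floor 5 mm above the origin). Origin at the centre of its underside, z up. Hinge along y at the back rim, x = +55, z = 32.5 mm; its front with the tab faces the robot (-x). Lid: a 10 mm plate.
- case_lid (a joint): Lid angle of the case in rad: 0 shut, grows as the lid swings up and away from the robot, 1.57 upright, stop at 1.9. Starts shut or a little ajar. A stiff hinge: it stays where it is left (under 1.5 N at the tab moves it).
- case_tab (a point): Grip point on the brass pull tab of the lid, 30 mm out from the lid's front edge, 140 mm from the hinge line and 5 mm above the lid's underside; when shut, 37.5 mm above the case's origin. The tab is 12 mm wide (case's y), 8 mm thick, stands out 38 mm from the lid's edge; pinched across its width it turns between the fingers as the lid swings.
- locket: Round silver-coloured locket with an amber stone on its low dome, lying flat, 40 mm across, straight rim 11 mm high, 19.5 mm high in all, 60 g. Origin at the centre of its underside, z up. 
- doming_block: Square brass doming block with dark round hollows, 44 x 44 x 30 mm high, about 420 g. Origin at the centre of its underside, z up. Its faces are square to its x and y axes.
- stake: Steel ball stake standing upright: round foot 40 mm across and 12 mm high, shaft 16 mm across up to 47 mm, ball 30 mm across with its centre at 60 mm, 75 mm high in all, about 250 g. Origin at the centre of its underside, z up. 
- jar_blue: Small white round jar with a blue lid, 46 mm across (lid 50 mm across, from 38 to 52 mm height), 52 mm high, about 120 g. Origin at the centre of its underside, z up. 
- jar_red: The same jar with a red lid; it is not part of the job and stays where it is. Origin at the centre of its underside, z up. 
There are look-alikes about, which are no part of the job. Of the things that look like the doming_block, take the one that is farthest to the robot's right at the start.

How it is judged:
By the outcome, as a careful person would: the job done as asked, in the order asked, and still so for the second after the job is handed in, with the robot touching nothing.
It also fails if it takes over 131 s, if anything falls off the work surface, if the arm or the gripper's body presses on something with over 40 N, if the wrist force passes 120 N, or if a joint passes its speed limit or range.

ROBOT

A 6-joint arm with a two-finger parallel gripper is mounted at the origin on the work surface. World frame = base frame: x ahead of the robot, y to its left, z up, the work surface at z = 0. Lengths are in m, angles in degrees, forces in N, time in s.
With the tool pointing down it reaches from about 0.325 to 0.775 m from the base axis. Payload 5.5 kg.
Tool frame: the origin (TCP) lies at the centre of the arm's flange, where the gripper is bolted on; the fingertips stand 182 mm ahead of it and the grasp point (between the pads) lies 163 mm ahead of it; z points along the fingers, y is the line along which they close (so a half turn about z gives the same grasp; the last joint's range is limited). The gripper opens to 88 mm and grips with 3 to 60 N. Pads are 20 mm wide; open, the fingers measure 115 mm over their backs; the gripper's body (75 mm by 178 mm) begins 61 mm behind the grasp point.
Start: joints at [67.282, 5.22, 70.514, -0, 104.267, -3.249], TCP at [0.2, 0.566, 0.405] pointing down, gripper open.
Joint ranges: [-164.24, 164.24], [-49.07, 125.15], [9.68, 141.18], [-86.29, 266.29], [3.28, 154.24], [-151.56, 151.56]. Speed limits (degrees/s): [147.25, 147.25, 172.46, 180, 180, 180].

INTERFACE

Orientations are given as [roll, pitch, yaw] about the fixed x, y, z axes, in that order (R = Rz(yaw) Ry(pitch) Rx(roll)).
In Python, from station import r gives the robot as it stands. The module is installed in compiled form; this text tells all that it offers. Calls block until the motion is done:
- r.reach(position, orientation): joint-space move of the TCP to a pose.
- r.servo_line(position, rotation=None, speed=0.15): straight line of the TCP; rotation=None keeps the orientation; speed is the mean speed in m/s.
- r.move_joints(angles): joint-space move.
- r.let_go() and r.grab(squeeze=None): open the fingers fully, or close them until they stop; squeeze is the grip in N (None keeps the last).
- r.wait(seconds).
- r.inverse_kinematics(position, orientation): joint angles nearest the present ones, or None.
- r.sense(): the state.
- r.snapshot(name): name is "side" or "top"; returns a dict with "frame" (420x560x3 uint8, red, green, blue), "fx", "fy", "cx", "cy" (pixels), "R" (3x3) and "t" (3): a world point X has camera coordinates R X + t. Camera axes: x right, y down, z forward; pixel columns grow to the right and rows downward; lengths in m; the calibration is good to about 2 mm. A picture is of the moment at which its call begins. There is no depth.
A pose or a line that the arm cannot do raises r.IKError and nothing moves.
- r.hand_in(): hands the job in; it is judged then, once.
The state is a dict: "clock": time; "joints": joint angles; "joint_vel": joint speeds; "joint_torque": joint torques, N m; "tcp_pos": TCP position; "orientation": TCP orientation; "contact_force": force on the tool from outside, world axes, zero at the start; "torque": the same for the moment, N m; "opening": finger opening in m; "gripper_force": force on a finger pad.
Only numpy, scipy, OpenCV 4.12 (cv2) and the standard library are available. Lean on these libraries where they do the work, as an engineer would, in place of code of your own. Each camera call takes 0.05 s, during which the arm holds its last target. There are 200 camera calls.

## Working session

There is one attempt and no reset: what is moved stays moved. The work goes in short steps, each a Python script; the robot and the scene stay as the last script left them, time stands still between calls to the robot, and variables do not carry over. Pictures are saved under pics/ and viewed, at most 14 in all, crops included, and the job is handed in when it is done.

```bash
mkdir -p pics
python3 - <<'E'
from station import r
import cv2,numpy as np
for n in("top","side"):
    s=r.snapshot(n); cv2.imwrite(f"pics/{n}0.png",cv2.resize(s["frame"][:,:,::-1],(800,600),interpolation=cv2.INTER_CUBIC))
    R=np.array(s["R"]);t=np.array(s["t"]);print(n,s["fx"],s["fy"],s["cx"],s["cy"],(-R.T@t).round(3),R.round(3).tolist())
x=r.sense();print(x["clock"],x["tcp_pos"],x["orientation"],x["opening"])
E
```

```text
top 386.2064000071885 386.2064000071885 275.24797471754505 209.54708933538654 [0.474 0.041 0.862] [[-0.003, -0.999, 0.039], [-0.994, -0.001, -0.11], [0.11, -0.039, -0.993]]
side 520.0264405722932 520.0264405722932 277.71524453136976 213.3896969735203 [0.516 0.922 0.831] [[-0.999, -0.037, 0.006], [-0.029, 0.638, -0.769], [0.024, -0.769, -0.639]]
0.1 [0.20001646 0.56574539 0.40360639] [-1.79900530e+02 -3.25880499e-03  1.60530550e+02] 0.08802340669130615
```

View pics/top0.png

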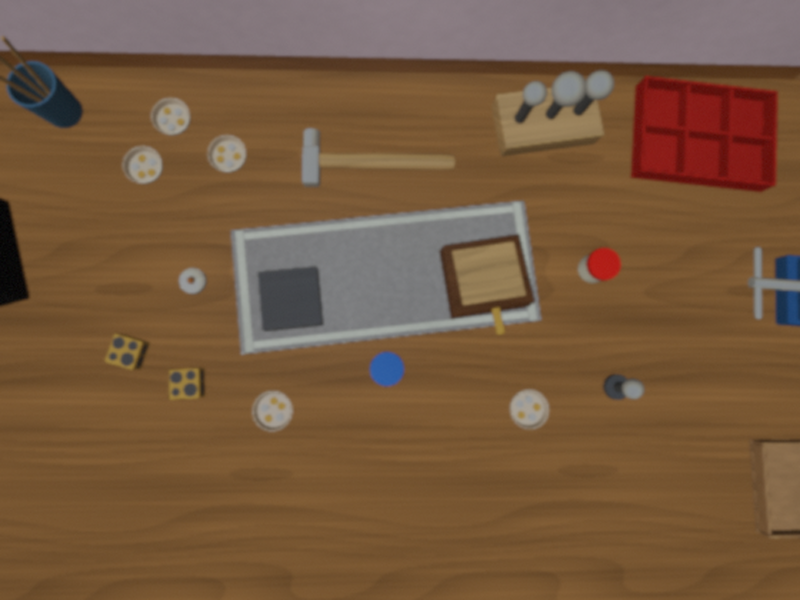

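View pics/side0.png

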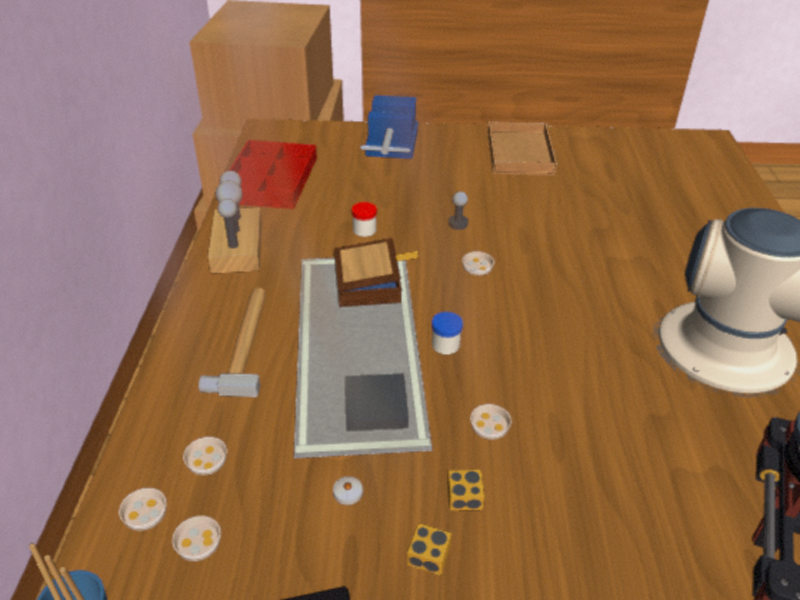

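The top view's right is the robot's right. There are two doming-block look-alikes, at (126,352) and (185,384) in the top view. (185,384) lies farther right, so that is the one to take. The loose stake is at (615,388), the locket at (191,280), and the blue jar at (387,369). The bench block is on the left at (290,298), and the case is on the right at (488,275) with its lid ajar and its tab at (499,322). I'll fit model silhouettes in both views.

```bash
cat > vis.py <<'E'
import numpy as np,cv2
from scipy.optimize import minimize
a=np.linspace(0,2*np.pi,40,endpoint=False)
def cyl(r,z0,z1): return np.array([[r*np.cos(t),r*np.sin(t),z] for z in(z0,z1) for t in a])
def box(x0,x1,y0,y1,z0,z1): return np.array([[x,y,z] for x in(x0,x1) for y in(y0,y1) for z in(z0,z1)])
ball=np.concatenate([cyl(15*np.cos(p),60+15*np.sin(p),60+15*np.sin(p)) for p in np.linspace(-1.57,1.57,9)])
M=dict(doming=[box(-22,22,-22,22,0,30)],locket=[np.concatenate([cyl(20,0,11),cyl(14,15,15),cyl(5,19.5,19.5)])],
 stake=[cyl(20,0,12),cyl(8,12,47),ball],jar=[cyl(23,0,38),cyl(25,38,52)],lid=[cyl(25,38,52)],
 board=[box(-75,120,-235,235,0,4)],bench=[box(-45,45,-45,45,0,25)])
def proj(s,X):
    c=np.asarray(X)@np.array(s["R"]).T+np.array(s["t"]); return np.c_[s["fx"]*c[:,0]/c[:,2]+s["cx"],s["fy"]*c[:,1]/c[:,2]+s["cy"]]
def ray(s,u,v,z):  # pixel -> world point at height z
    R=np.array(s["R"]);t=np.array(s["t"]);d=R.T@np.array([(u-s["cx"])/s["fx"],(v-s["cy"])/s["fy"],1]);c=-R.T@t
    return c+d*(z-c[2])/d[2]
def world(P,p,z):
    c,q=np.cos(p[2]),np.sin(p[2]); return P/1000@np.array([[c,q,0],[-q,c,0],[0,0,1]])+[p[0],p[1],z]
K=4
def render(s,parts,p,z,roi):
    x0,y0,x1,y1=roi; im=np.zeros(((y1-y0)*K,(x1-x0)*K),np.uint8)
    for P in parts:
        h=cv2.convexHull(((proj(s,world(P,p,z))-[x0,y0]+.5)*K-.5).astype(np.float32))
        cv2.fillConvexPoly(im,np.round(h*16).astype(np.int32),255,shift=4)
    return im
def diffmask(s,roi,thr=28,grey=None):
    x0,y0,x1,y1=roi; im=cv2.resize(s["frame"][y0:y1,x0:x1],None,fx=K,fy=K,interpolation=cv2.INTER_CUBIC)
    if grey is not None: m=grey(im)
    else:
        L=cv2.cvtColor(im,cv2.COLOR_RGB2LAB).astype(float); b=np.concatenate([L[:4].reshape(-1,3),L[-4:].reshape(-1,3),L[:,:4].reshape(-1,3),L[:,-4:].reshape(-1,3)])
        m=np.linalg.norm((L-np.median(b,0))*[.7,1.3,1.3],axis=2)>thr
    c,_=cv2.findContours(m.astype(np.uint8)*255,cv2.RETR_EXTERNAL,cv2.CHAIN_APPROX_NONE)
    o=np.zeros(m.shape,np.uint8); cv2.drawContours(o,[max(c,key=cv2.contourArea)],-1,255,-1); return o
def fit(views,parts,p0,z,sc=(.01,.01,.15)):
    """views: list of (snapshot, roi, mask)"""
    f=lambda p:sum(np.mean(render(s,parts,p,z,r)!=m)*m.size/np.count_nonzero(m) for s,r,m in views)
    n=3 if sc[2] else 2; g=lambda q:f(np.r_[q,[0]*(3-n)])
    best=None
    p=np.array(p0[:n],float)
    for k in(1,.3):
        S=np.vstack([p]+[p+k*np.eye(n)[i]*sc[i] for i in range(n)])
        o=minimize(g,p,method="Nelder-Mead",options=dict(initial_simplex=S,xatol=1e-5,fatol=1e-5)); p=o.x
    return np.r_[p,[0]*(3-n)],o.fun/len(views)
def overlay(s,parts,p,z,roi,m,w=195):
    im=cv2.resize(s["frame"][roi[1]:roi[3],roi[0]:roi[2],::-1],None,fx=K,fy=K,interpolation=cv2.INTER_CUBIC).copy()
    for q,col in((m,(0,0,255)),(render(s,parts,p,z,roi),(0,255,0))):
        c,_=cv2.findContours(q,cv2.RETR_EXTERNAL,cv2.CHAIN_APPROX_NONE); cv2.drawContours(im,c,-1,col,1)
    k=w/max(im.shape[:2]); im=cv2.resize(im,None,fx=k,fy=k); o=np.zeros((w,w,3),np.uint8); o[:im.shape[0],:im.shape[1]]=im; return o
E
cat > m1.py <<'E'
from station import r
from vis import *
import pickle
S={n:r.snapshot(n) for n in("top","side")}; pickle.dump(S,open("s0.pkl","wb"))
def R(x0,y0,x1,y1): return [int(v*.7) for v in(x0,y0,x1,y1)]
low=lambda im:cv2.cvtColor(im,cv2.COLOR_RGB2HSV)[...,1]<75
dark=lambda im:im.max(2)<95
def hull(m):
    c,_=cv2.findContours(m,cv2.RETR_EXTERNAL,cv2.CHAIN_APPROX_NONE); o=m*0; cv2.fillConvexPoly(o,cv2.convexHull(c[0]),255); return o
jobs=[("doming",R(155,358,218,412),R(438,460,494,520),0,None),("locket",R(168,258,216,302),R(322,468,374,512),0,None),
("stake",R(592,362,658,412),R(440,184,478,236),0,None),("lid",R(358,342,416,398),None,0,None),
("bench",R(246,254,336,344),R(334,364,414,440),.004,dark),("board",R(215,190,560,365),None,0,low)]
tiles=[]
for n,rt,rs,z,g in jobs:
    V=[(S[k],q,diffmask(S[k],q,grey=g)) for k,q in(("top",rt),("side",rs)) if q]
    if n=="board": V=[(s,q,hull(m)) for s,q,m in V]
    h={"lid":.052,"stake":.03}.get(n,.01); p0=np.r_[ray(S["top"],(rt[0]+rt[2])/2,(rt[1]+rt[3])/2,h)[:2],-.1 if n=="doming" else .1]
    rnd=n in("locket","stake","lid")
    if rnd:p0[2]=0
    for W in([V] if len(V)==1 else [V,V[:1],V[1:]]):
        p,e=fit(W,M[n],p0,z,(.01,.01,0 if rnd else .15)); print(n,p[:2].round(4),np.degrees(p[2]).round(1),round(e,3))
        if W is V:P=p
    tiles+=[overlay(s,M[n],P,z,q,m) for s,q,m in V]
while len(tiles)%4: tiles.append(tiles[0]*0)
cv2.imwrite("pics/fit1.png",np.vstack([np.hstack(tiles[i:i+4]) for i in range(0,len(tiles),4)]))
c=S["side"]["frame"][150:230,215:315,::-1]; d=S["top"]["frame"][155:245,300:390,::-1]
cv2.imwrite("pics/case1.png",np.hstack([cv2.resize(c,(400,320),interpolation=2),cv2.resize(d,(360,360),interpolation=2)[:320]]))
E
python3 m1.py
```

```text
doming [0.4622 0.2052] 27.9 1.0
doming [0.4492 0.2392] 41.1 1.0
doming [0.439  0.3006] -4.9 1.74
locket [0.5983 0.3189] 0.0 0.102
locket [0.5982 0.3194] 0.0 0.12
locket [0.5986 0.3172] 0.0 0.067
stake [ 0.4338 -0.3407] 0.0 0.128
stake [ 0.432  -0.3388] 0.0 0.129
stake [ 0.4343 -0.3407] 0.0 0.101
lid [0.4622 0.0204] 0.0 0.094
bench [0.5692 0.1652] 5.7 0.066
bench [0.5691 0.1653] 5.9 0.036
bench [0.5691 0.1634] 5.3 0.09
board [0.5849 0.0175] 6.4 0.016
```

View pics/fit1.png

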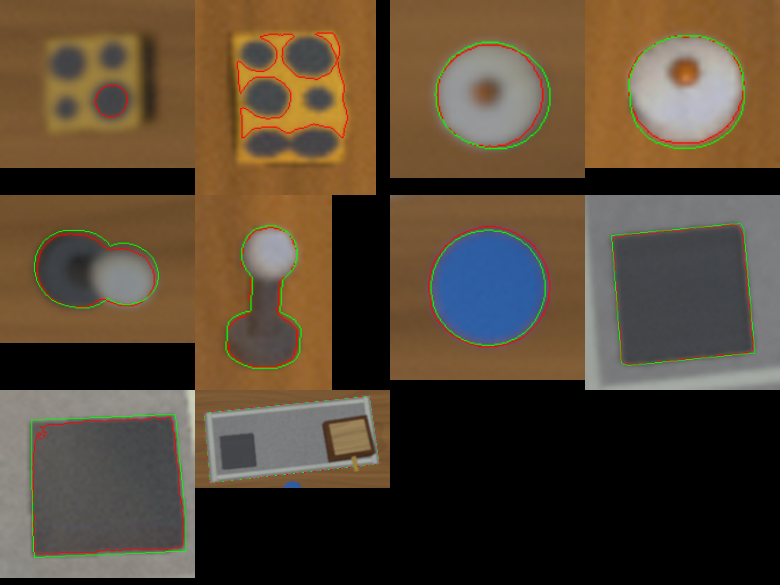

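View pics/case1.png

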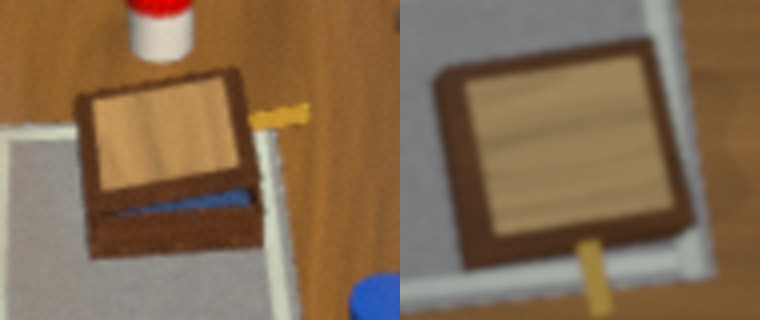

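The fits follow the outlines: locket, stake, jar lid, bench and board. Red is the mask and green is the model. Only the doming block's mask failed. The case crops show the lid ajar, with the tab's end at about (292,178) in the side frame and (349,233) in the top frame. I'll refit the doming block and solve for the case pose and lid angle.

```bash
cat > m2.py <<'E'
from vis import *
import pickle
from scipy.optimize import least_squares
S=pickle.load(open("s0.pkl","rb"))
def R(x0,y0,x1,y1): return [int(v*.7) for v in(x0,y0,x1,y1)]
V=[];T=[]
for k,q in(("top",R(160,358,212,410)),("side",R(438,460,494,520))):
    x0,y0,x1,y1=q; im=cv2.resize(S[k]["frame"][y0:y1,x0:x1],None,fx=K,fy=K,interpolation=cv2.INTER_CUBIC)
    h=cv2.cvtColor(im,cv2.COLOR_RGB2HSV); m=((im.max(2)<75)|(h[...,0]>(16 if k=="top" else 17))&(h[...,1]>110)).astype(np.uint8)*255
    m=cv2.morphologyEx(m,cv2.MORPH_OPEN,np.ones((9,9)))
    c=np.vstack([x for x in cv2.findContours(m,0,1)[0] if cv2.contourArea(x)>100]); o=m*0; cv2.fillConvexPoly(o,cv2.convexHull(c),255); V.append((S[k],q,o))
for W in(V,V[:1],V[1:]):
    p,e=fit(W,M["doming"],[.455,.322,.05],0,(.01,.01,.15)); print("doming",p[:2].round(4),np.degrees(p[2]).round(1),round(e,3)); P=p if W is V else P
T=[overlay(s,M["doming"],P,0,q,m,260) for s,q,m in V]
def lidpt(d,y,h,th): # d from hinge toward front, h above lid underside
    return [55-d*np.cos(th)+h*np.sin(th)*1, y, 32.5+d*np.sin(th)+h*np.cos(th)]
o=.375
obs=[("side",lambda th:[55,60,0],(238-o,214.5-o)),("side",lambda th:[-55,60,0],(280.75-o,211.5-o)),
("side",lambda th:lidpt(148,0,5,th),(292.5-o,178.5-o)),("top",lambda th:lidpt(148,0,5,th),(349.5-o,233.25-o))]
def res(q):
    e=[(proj(S[k],world(np.array([f(q[3])]),q[:3],.004))[0]-uv) for k,f,uv in obs]
    return np.r_[np.ravel(e),(q[:2]-[.6016,-.1316])/.002,(q[2]-.11)/.03]
s=least_squares(res,[.6,-.13,.11,.2]); print("case",s.x[:2].round(4),np.degrees(s.x[2:]).round(1),s.fun.round(1))
for k,q in(("top",(290,145,390,245)),("side",(215,140,315,240))):
    im=cv2.resize(S[k]["frame"][q[1]:q[3],q[0]:q[2],::-1],None,fx=4,fy=4,interpolation=2)
    th=s.x[3]; L=np.array([lidpt(d,y,h,th) for d in(0,110) for y in(-60,60) for h in(0,10)]+[lidpt(140,0,5,th)])
    B=box(-55,55,-60,60,0,32)
    for X,c in((B,(0,255,255)),(L,(0,255,0))):
        for u,v in (proj(S[k],world(X,s.x[:3],.004))-q[:2]+.5)*4: cv2.circle(im,(int(u),int(v)),2,c,-1)
    T.append(im)
cv2.imwrite("pics/fit2.png",np.vstack([np.hstack([cv2.resize(t,(390,290)) for t in T[i:i+2]]) for i in(0,2)]))
E
python3 m2.py
```

```text
doming [0.4422 0.3189] -0.2 0.162
doming [0.4415 0.3201] 0.9 0.085
doming [0.4419 0.3131] 0.7 0.16
case [ 0.6023 -0.1324] [7.5 8.6] [-1.   0.3  0.3  0.8  0.5 -0.3  0.1  0.6  0.3 -0.4  0.7]
```

View pics/fit2.png

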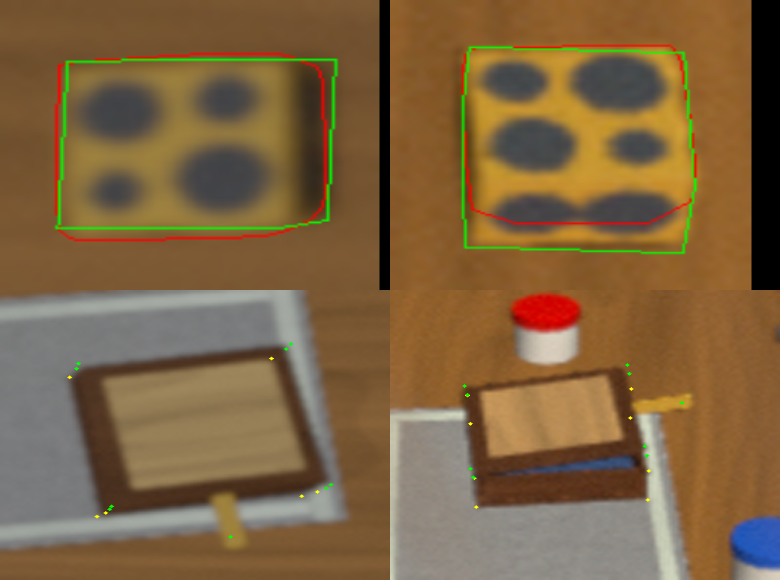

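The doming block fits at (0.442, 0.319) with a yaw near 0°. The case is at (0.602, -0.132) with yaw 7.5° and the lid about 9° ajar. The projected dots land on the block and lid corners, and the board-based and direct estimates agree within 1–2 mm. I'll start with the doming block, squeezing it along both axes to centre it in the grasp, and work out the locket grasp that fits inside the case at the same time.

```bash
cat > rob.py <<'E'
from station import r
import numpy as np
from scipy.spatial.transform import Rotation as Ro
BENCH=np.array([.5688,.1657]);BY=5.8; CASE=np.array([.6020,-.1322]);CY=7.3; MID=np.array([.5853,.0170])
def rot2(d): c,s=np.cos(np.radians(d)),np.sin(np.radians(d)); return np.array([[c,-s],[s,c]])
def pose(g,axis,tilt=0,gp=.163):
    """TCP pose for grasp point g, closing axis at 'axis' deg from world x, leaning by tilt about it; picks half turn with small joint 6"""
    best=None
    for k in(0,180):
        y=np.r_[rot2(axis+k)@[1,0],0]; z=Ro.from_rotvec(np.radians(tilt)*np.r_[rot2(axis)@[1,0],0]).apply([0,0,-1])
        R=np.c_[np.cross(y,z),y,z]; o=Ro.from_matrix(R).as_euler("xyz",degrees=True); p=np.array(g)-gp*z
        q=r.inverse_kinematics(p.tolist(),o.tolist())
        if q is not None:
            c=np.abs(np.array(q)-r.sense()["joints"]).max()
            if best is None or c<best[0]: best=(c,p,o)
    if best is None: raise r.IKError("no pose")
    return best[1].tolist(),best[2].tolist()
def go(g,axis,tilt=0): r.reach(*pose(g,axis,tilt))
def line(g,axis,tilt=0,v=.15):
    p,o=pose(g,axis,tilt); r.servo_line(p,o,v)
def st(tag):
    s=r.sense(); print(tag,"t",round(s["clock"],1),"tcp",np.round(s["tcp_pos"],4),"open",round(s["opening"],4),"F",np.round(s["contact_force"],1),"grip",np.round(s["gripper_force"],1))
E
cat > d.py <<'E'
from rob import *
x,y=.442,.319
go([x,y,.12],0.5); st("above"); line([x,y,.022],.5,v=.12); st("down")
r.grab(8); st("sq1"); r.let_go(); line([x,y,.06],.5,v=.15); go([x,y,.06],90.5); line([x,y,.022],90.5,v=.1)
r.grab(35); st("grip"); line([x,y,.13],90.5); st("up")
E
python3 d.py
python3 - <<'E'
import numpy as np
from scipy.optimize import differential_evolution as de
from scipy.spatial.transform import Rotation as Ro
def clear(q,full=False):
    x0,y0,f,a=q; u=np.array([np.cos(f),np.sin(f),0]); z=Ro.from_rotvec(a*u).apply([0,0,1.]); n=np.cross(z,u)
    h=abs(10*n[2]); tip=np.array([x0,y0,5+2+h]);  # lowest corner 2 mm over floor
    w=9
    for s in(-57.5,57.5):
        for b in(-10,10):
            P=tip+s*u+b*n; 
            for L in(0,(32-P[2])/z[2]):
                X=P+L*z; w=min(w,50-abs(X[0]),55-abs(X[1]))
    c=9; nl=np.array([-.946,0,.324]) # lid inner normal (towards front)
    for s in np.linspace(-89,89,15):
        for b in(-37.5,37.5):
            for L in(80,140):
                X=tip+s*u+b*n+L*z
                if abs(X[1])<62: c=min(c,(X-[55,0,32.5])@nl)
    return (w,c,tip[2]-5) if full else -min(w,c/1.5)+.05*abs(x0)+.05*abs(y0)
for sgn in(1,-1):
    o=de(clear,[(-6,6),(-6,6),(.6,1.1) if sgn>0 else (-1.1,-.6),(-.5,.5)],seed=1,maxiter=300); print(o.x[:2].round(1),np.degrees(o.x[2:]).round(1),clear(o.x,True))
E
```

```text
above t 1.6 tcp [0.4417 0.3198 0.2837] open 0.0879 F [0.3 0.1 0.1] grip 0.0
down t 2.5 tcp [0.4423 0.3192 0.1859] open 0.0877 F [-0.1  0.1  0.8] grip 0.0
sq1 t 3.3 tcp [0.442 0.319 0.185] open 0.0442 F [-0.8  1.4 -0.5] grip 7.9
grip t 7.2 tcp [0.442  0.3188 0.185 ] open 0.044 F [-0.3 -1.2  1.9] grip 34.9
up t 8.1 tcp [0.4417 0.3189 0.2915] open 0.0441 F [ 0.2 -0.1 -3.3] grip 34.9
[ 2.5 -2.1] [ 49.6 -14.7] (np.float64(2.8390034375246884), np.float64(4.260067348250071), np.float64(4.537171066437024))
[2.5 2.1] [-49.6  14.7] (np.float64(2.833707088501093), np.float64(4.25056041843849), np.float64(4.531341618204406))
```

The doming block is gripped, with the opening at 44.0 mm as it should be. There is also a workable locket grasp: closing axis at 49.6° to the case, leaning 14.7°. That leaves about 3 mm to the case walls and 4 mm to the open lid. Next I'll place the doming block and move the stake and the jar.

```bash
cat > e.py <<'E'
from rob import *
def lower(g,ax,z,v=.08): line([*g,z+.012],ax,v=.15); line([*g,z],ax,v=.03)
g=BENCH; ax=90+BY
go([*g,.13],ax); lower(g,ax,.0515); st("doming down"); r.let_go(); line([*g,.12],ax,v=.2)
j=[.4622,.0204]
go([*j,.13],90); line([*j,.042],90,v=.15); r.grab(15); st("jar grip"); line([*j,.13],90)
go([*MID,.13],ax); lower(MID,ax,.0465); st("jar down"); r.let_go(); line([*MID,.14],ax,v=.2)
s=[.434,-.340]
go([*s,.16],90); line([*s,.036],90,v=.15); r.grab(20); st("stake grip"); line([*s,.18],90)
E
python3 e.py
```

```text
doming down t 10.0 tcp [0.5688 0.1656 0.2144] open 0.0441 F [-0.9  0.3 -3.7] grip 34.9
jar grip t 13.5 tcp [0.4623 0.0203 0.2052] open 0.0494 F [-0.4 -0.4  0.7] grip 15.0
jar down t 16.0 tcp [0.5853 0.017  0.2093] open 0.0495 F [-0.3  0.7 -0.9] grip 15.0
stake grip t 20.7 tcp [ 0.434 -0.34   0.199] open 0.0285 F [ 0.3 -1.2 -0.2] grip 20.0
```

The stake's opening of 28.5 mm means the pads closed on the lower half of the ball, not the shaft. I'll check how it hangs before going on.

Run:
```python
from rob import *
import cv2
st("now")
s=r.snapshot("side"); t=r.snapshot("top")
cv2.imwrite("pics/b.png",np.hstack([cv2.resize(s["frame"][60:320,180:400,::-1],(440,520),interpolation=2),cv2.resize(t["frame"][130:300,150:470,::-1],(356,520*356//800))  if 0 else cv2.copyMakeBorder(cv2.resize(t["frame"][130:310,170:350,::-1],(356,356),interpolation=2),0,164,0,0,0)]))
```

```text
now t 21.8 tcp [ 0.4339 -0.3399  0.3415] open 0.0293 F [ 0.3  0.9 -2.4] grip 20.0
```

View pics/b.png

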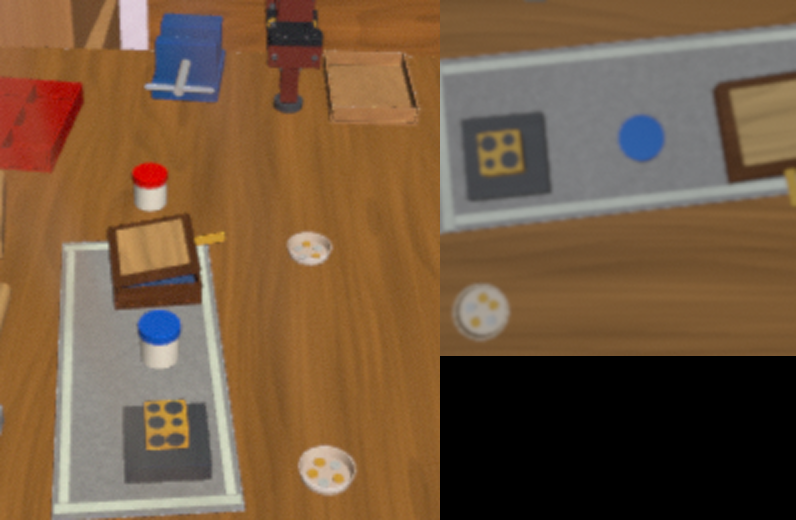

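The side view shows the stake hanging upright at (288,100), the jar at (160,340) upright in the middle, and the doming block sitting square on the bench block. The stake's grip is marginal because the opening has crept to 29.3 mm. I'll set it back down and re-grip at the ball's centre.

```bash
cat > f.py <<'E'
from rob import *
s=[.434,-.340]
line([*s,.05],90,v=.2); 
for z in np.arange(.042,.0355,-.001):
    line([*s,z],90,v=.02)
    if r.sense()["contact_force"][2]>-1.2: break
st("touch"); r.let_go(); r.wait(.3); line([*s,.060],90,v=.1); r.grab(25); st("regrip"); line([*s,.17],90); st("up")
b=BENCH+rot2(BY)@[.090,0]; ax=90+BY
go([b[0],b[1],.18],ax); line([b[0],b[1],.075],ax,v=.15); line([b[0],b[1],.0645],ax,v=.03); st("placed"); 
for z in(.0640,.0635,.063):
    if r.sense()["contact_force"][2]>-1: break
    line([b[0],b[1],z],ax,v=.02)
st("seat"); r.let_go(); line([b[0],b[1],.18],ax,v=.2)
E
python3 f.py
```

```text
touch t 24.8 tcp [ 0.434 -0.34   0.199] open 0.0287 F [ 0.3 -0.5 -2.1] grip 20.0
regrip t 27.4 tcp [ 0.434 -0.34   0.223] open 0.029 F [ 0.2 -0.7 -1.3] grip 25.0
up t 28.3 tcp [ 0.4339 -0.3399  0.3315] open 0.0286 F [-0.2 -0.8 -3.1] grip 25.0
placed t 31.7 tcp [0.6583 0.1748 0.2273] open 0.0288 F [-0.1  0.1 -3.2] grip 25.0
seat t 32.2 tcp [0.6584 0.1748 0.2271] open 0.0283 F [-0.2 -1.   1.8] grip 25.0
```

```bash
cat > lid.py <<'E'
from rob import *
def tab(deg,d=.141,up=0):
    t=np.radians(deg); xy=CASE+rot2(CY)@[.055-d*np.cos(t)+.005*np.sin(t),0]
    return [*xy,.0365+d*np.sin(t)+.005*np.cos(t)+up]
AX=90+CY
def swing(a,b,n,v=.15,off=0):
    for t in np.linspace(a,b,n+1)[1:]: line(np.array(tab(t))+[0,0,off],AX,v=v)
E
python3 - <<'E'
from lid import *
go(tab(8.6,up=.08),AX); line(tab(8.6),AX,v=.12); st("at tab"); r.grab(12); st("grip")
swing(8.6,35,3); st("35")
if r.sense()["opening"]>.008:
    swing(35,106,7); st("106");
E
```

```text
at tab t 36.0 tcp [ 0.5193 -0.1428  0.2264] open 0.0876 F [-0.2  0.5  0.7] grip 0.0
grip t 37.2 tcp [ 0.5192 -0.1448  0.226 ] open 0.0121 F [ 1.1 -9.4 -0.4] grip 12.0
35 t 38.1 tcp [ 0.5452 -0.141   0.2859] open 0.0121 F [-1.2 -7.2  2. ] grip 12.0
106 t 40.3 tcp [ 0.6998 -0.1183  0.3336] open 0.0115 F [ 0.6  5.6 -0. ] grip 12.1
```

The tab's position while gripped puts the case yaw at 8.35° and its centre at (0.602, -0.1327). I'll update those, push the lid to near its stop, release it and look.

```bash
sed -i 's/CASE=np.array(\[.6020,-.1322\]);CY=7.3/CASE=np.array([.6020,-.1327]);CY=8.35/' rob.py
python3 - <<'E'
from lid import *
import cv2
swing(106,109,1,v=.05); st("109"); r.let_go(); st("rel"); line(tab(109,up=.10),AX,v=.2)
go([.5983,.318,.2],CY+49.6,0); st("over locket")
s=r.snapshot("side"); t=r.snapshot("top")
import pickle; pickle.dump(dict(side=s,top=t),open("s1.pkl","wb"))
cv2.imwrite("pics/c.png",np.hstack([cv2.resize(s["frame"][130:330,190:350,::-1],(400,500),interpolation=2),cv2.copyMakeBorder(cv2.resize(t["frame"][110:270,150:390,::-1],(400,267),interpolation=2),0,233,0,0,0)]))
E
```

```text
109 t 40.6 tcp [ 0.7062 -0.1169  0.3313] open 0.0119 F [0.5 5.6 1.6] grip 12.0
rel t 41.8 tcp [ 0.7065 -0.1174  0.3312] open 0.0877 F [ 0.2  0.3 -0.6] grip 0.0
over locket t 44.1 tcp [0.5987 0.3173 0.3628] open 0.0879 F [ 0.3 -0.8  0.7] grip 0.0
```

View pics/c.png

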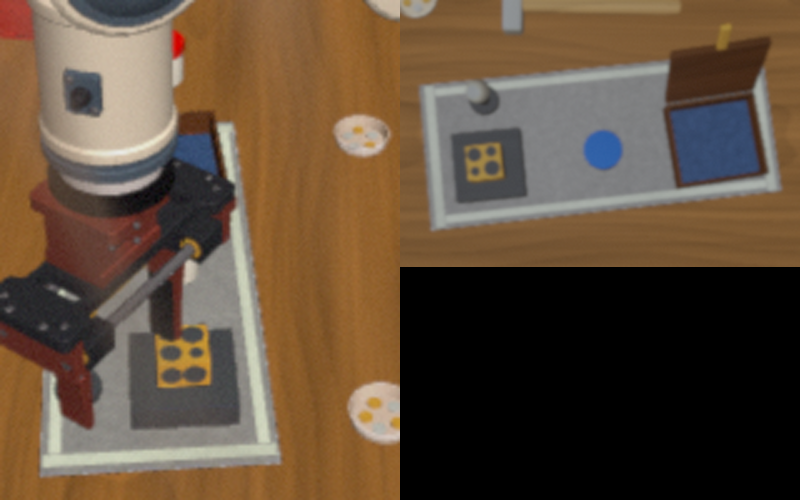

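The lid stands open. In the top crop the case interior is clear at (713,140), and the stake is behind the bench at (480,95). I'll refine the case pose from the blue lining, then check the locket position before gripping.

Run:
```python
from vis import *
import pickle
S=pickle.load(open("s1.pkl","rb"))["top"]
q=(305,160,385,240)
im=cv2.resize(S["frame"][q[1]:q[3],q[0]:q[2]],None,fx=4,fy=4,interpolation=cv2.INTER_CUBIC).astype(int)
m=((im[...,2]>im[...,0]+10)).astype(np.uint8)*255
c=max(cv2.findContours(m,0,1)[0],key=cv2.contourArea); o=m*0; cv2.drawContours(o,[c],-1,255,-1)
p=[.602,-.1327,.1457]
for nm,parts in(("open36",[box(-50,50,-55,55,32,32)]),("floor9",[box(-50,50,-55,55,5,5)])):
    print(nm,np.count_nonzero(o),np.count_nonzero(render(S,parts,p,.004,q)),[ (x[0].round(4),round(x[1],3)) for x in [fit([(S,q,o)],parts,p,.004,(.004,.004,.05))]])
# intersection model: opening ∩ floor
from scipy.optimize import minimize
def f(p):
    A=render(S,[box(-50,50,-55,55,32,32)],p,.004,q)&render(S,[box(-50,50,-55,55,5,5)],p,.004,q); return np.mean(A!=o)*o.size/np.count_nonzero(o)
x=minimize(f,p,method="Nelder-Mead",options=dict(initial_simplex=np.vstack([p]+[p+np.eye(3)[i]*[.004,.004,.05] for i in range(3)]))); print("inter",x.x.round(4),x.fun)
```

```text
open36 32720 36785 [(array([ 0.6001, -0.1314,  0.1582]), np.float64(0.124))]
floor9 32720 34581 [(array([ 0.6033, -0.134 ,  0.1661]), np.float64(0.055))]
inter [ 0.6023 -0.1325  0.1597] 0.007823960880195598
```

The interior model fits the lining to 0.8%, giving the case at (0.6023, -0.1325) with yaw about 9°. Next I'll pick up the locket with the leaning diagonal grasp.

```bash
sed -i 's/CASE=np.array(\[.6020,-.1327\]);CY=8.35/CASE=np.array([.6023,-.1326]);CY=8.9/' rob.py
cat > lk.py <<'E'
from rob import *
AXL=CY+49.6; TL=-14.7
def tip(p,z,v=None):
    P,O=pose([p[0],p[1],z],AXL,TL,gp=.182)
    r.reach(P,O) if v is None else r.servo_line(P,O,v)
L=[.5985,.3183]; C=CASE+rot2(CY)@[.0025,-.0021]
E
python3 - <<'E'
from lk import *
print(pose([*C,.014],AXL,TL,gp=.182))
tip(L,.10); st("above"); tip(L,.0045,.1); st("down"); r.grab(12); st("grip"); tip(L,.1,.15); st("up")
tip(C,.16); st("over case")
import cv2
s=r.snapshot("side"); t=r.snapshot("top")
cv2.imwrite("pics/d.png",np.hstack([cv2.resize(s["frame"][30:250,170:370,::-1],(400,440),interpolation=2),cv2.resize(t["frame"][110:270,260:420,::-1],(400,440),interpolation=2)]))
E
```

```text
([0.5657165042406482, -0.11015689429915596, 0.19004273100520958], [180.0, -14.700000000000001, -31.499999999999975])
above t 46.8 tcp [0.5592 0.3424 0.2762] open 0.0874 F [ 0.2 -0.4  0.2] grip 0.0
down t 47.9 tcp [0.5594 0.3426 0.1816] open 0.0879 F [-0.1 -0.4 -0.7] grip 0.0
grip t 48.7 tcp [0.5591 0.3424 0.1805] open 0.0394 F [ 0.3  0.5 -0.3] grip 12.0
up t 49.5 tcp [0.5589 0.3423 0.2747] open 0.0392 F [ 0.4 -0.2 -0.4] grip 12.0
over case t 51.2 tcp [ 0.5659 -0.1093  0.3357] open 0.0394 F [-0.3  0.9  0.1] grip 12.0
```

View pics/d.png

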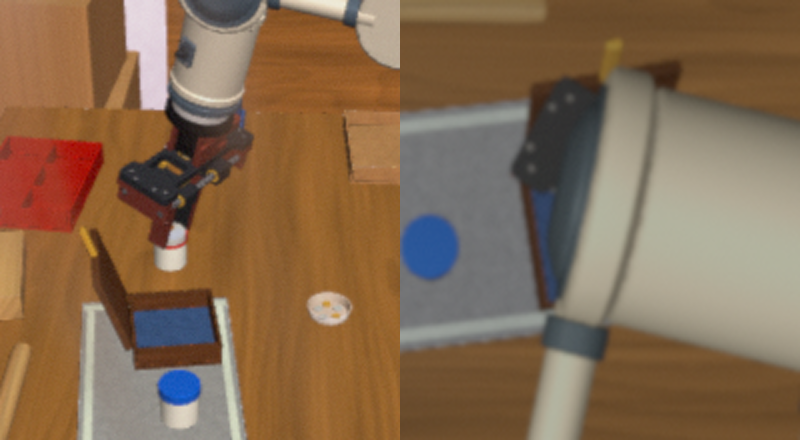

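The locket is gripped, with the opening at 39.4 mm, and shows between the fingertips at about (172,235). The gripper leans away from the open lid. Now I'll lower it in steps, watching the force.

Run:
```python
from lk import *
f0=np.array(r.sense()["contact_force"]); ok=True
for z in(.09,.05,.03,.020,.0165,.0150,.0143):
    tip(C,z,.12 if z>.03 else .04); f=np.array(r.sense()["contact_force"]); print(z,f.round(1))
    if np.abs(f[:2]-f0[:2]).max()>4 or f[2]>1.5: print("contact");ok=z<.0155;break
st("low")
if ok:
    r.let_go(); st("rel"); tip(C,.05,.08); st("up"); tip(C,.16,.2)
```

```text
0.09 [0.2 1.2 0.2]
0.05 [-0.1 -1.7  0. ]
0.03 [ 0.5  0.8 -0.5]
0.02 [ 0.4 -0.8  0.1]
0.0165 [-0.3 -0.5 -1.2]
0.015 [ 0.2 -0.1 -0.1]
0.0143 [ 0.2  0.5 -0.1]
low t 54.3 tcp [ 0.5657 -0.1102  0.1903] open 0.0393 F [ 0.2  0.5 -0.1] grip 12.0
rel t 55.2 tcp [ 0.5657 -0.1101  0.1903] open 0.0879 F [-0.6  0.1  0.2] grip 0.0
up t 55.8 tcp [ 0.5658 -0.1102  0.2265] open 0.0879 F [ 0.8  0.6 -1.1] grip 0.0
```

Run:
```python
from rob import *
from vis import proj,ray
import cv2
go([.42,.10,.25],90)
s=r.snapshot("side"); t=r.snapshot("top")
import pickle; pickle.dump(dict(side=s,top=t),open("s2.pkl","wb"))
a=cv2.resize(s["frame"][140:300,190:350,::-1],(400,400),interpolation=2)
b=cv2.resize(t["frame"][130:240,150:390,::-1],(400,183),interpolation=2)
c=cv2.resize(t["frame"][145:235,300:390,::-1],(400,400),interpolation=2)
cv2.imwrite("pics/e.png",np.vstack([np.hstack([a,c]),cv2.copyMakeBorder(b,0,0,0,400,0)]))
```

```text
(no output)
```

View pics/e.png

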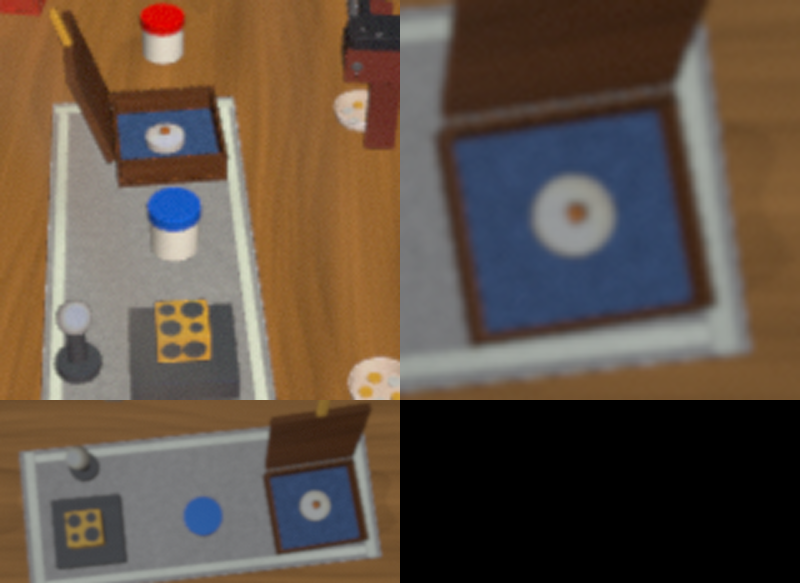

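The locket lies flat at (573,215) in the right crop, close to the lining's centre at about (573,222). The jar, stake and doming block stand upright. Next: shut the lid and check the other placements numerically.

```bash
cat > shut.py <<'E'
from lid import *
go(tab(109,up=.09),AX); line(tab(109),AX,v=.12); r.grab(12); st("grip")
swing(109,60,5); st("60"); swing(60,3,6); swing(3,0.3,1,v=.05); st("0.3")
E
python3 shut.py
cat > chk.py <<'E'
from vis import *
from rob import BENCH,BY,MID,rot2
import pickle,sys
S=pickle.load(open(sys.argv[1],"rb")); T,D=S["top"],S["side"]
def crop(s,q): return cv2.resize(s["frame"][q[1]:q[3],q[0]:q[2]],None,fx=K,fy=K,interpolation=cv2.INTER_CUBIC)
def big(m):
    c=max(cv2.findContours(m.astype(np.uint8)*255,0,1)[0],key=cv2.contourArea); o=np.zeros(m.shape,np.uint8); cv2.fillPoly(o,[c],255); return o
def q(s,p,z,h): u=proj(s,[[p[0],p[1],z]])[0].astype(int); return (u[0]-h,u[1]-h,u[0]+h,u[1]+h)
# doming top face (z=59): hull of yellow in top view
g=q(T,BENCH,.06,22); im=crop(T,g); hs=cv2.cvtColor(im,cv2.COLOR_RGB2HSV); m=(hs[...,1]>90)&(im[...,0]>100)
c=cv2.convexHull(max(cv2.findContours(m.astype(np.uint8)*255,0,1)[0],key=cv2.contourArea)); o=np.zeros(m.shape,np.uint8); cv2.fillConvexPoly(o,c,255)
for nm,P in(("top face",[box(-22,22,-22,22,30,30)]),("full",M["doming"])):
    p,e=fit([(T,g,o)],P,[*BENCH,.1],.029,(.004,.004,.05)); print("doming",nm,((rot2(-BY)@(p[:2]-BENCH))*1000).round(1),np.degrees(p[2]).round(1),round(e,3))
g=q(T,BENCH,.03,35); p,e=fit([(T,g,big(crop(T,g).max(2)<95))],M["bench"],[*BENCH,.1],.004,(.004,.004,.05)); print("bench",p.round(4),round(e,3))
g=q(T,MID,.05,22); im=crop(T,g).astype(int); p,e=fit([(T,g,big(im[...,2]>im[...,0]+50))],M["lid"],MID,.004,(.004,.004,0)); print("jar-mid mm",((rot2(-6.4)@(p[:2]-MID))*1000).round(1),round(e,3))
b=BENCH+rot2(BY)@[.09,0]; g=q(D,b,.035,30); im=crop(D,g); 
L=cv2.cvtColor(im,cv2.COLOR_RGB2LAB).astype(float); 
f=q(D,b,.006,14); fi=crop(D,f); gm=fi.max(2)<105; gm=big(gm); p,e=fit([(D,f,gm)],[cyl(20,0,12),cyl(8,12,47)],b,.004,(.004,.004,0)); print("stake local",((rot2(-BY)@(p[:2]-BENCH))*1000).round(1),round(e,3))
f=q(T,b,.01,18); fi=crop(T,f); gm=big(fi.max(2)<100); p,e=fit([(T,f,gm)],[cyl(20,0,12),cyl(8,12,47)],b,.004,(.004,.004,0)); print("stake local top",((rot2(-BY)@(p[:2]-BENCH))*1000).round(1),round(e,3))
E
python3 chk.py s2.pkl
```

```text
grip t 61.1 tcp [ 0.7067 -0.1164  0.3312] open 0.0121 F [ 0.9 -0.7 -0.3] grip 12.0
60 t 62.7 tcp [ 0.5915 -0.1345  0.3245] open 0.0118 F [-3.8 -2.6  4. ] grip 12.0
0.3 t 64.8 tcp [ 0.5177 -0.1461  0.2041] open 0.0117 F [ 2.7 -6.  -1.6] grip 12.0
doming top face [0.2 0.6] 6.2 0.07
doming full [1.3 1.6] 6.9 0.065
bench [0.5691 0.1657 0.1048] 0.026
jar-mid mm [1.  1.1] 0.078
stake local [90.2 -2.2] 0.202
stake local top [89.5  0.1] 0.529
```

The placements check out: doming block within about 1 mm of centre, jar about 1.5 mm off the midpoint, and the stake at about 90 mm and in line. Now I'll release the tab, then press the lid fully shut from above.

Run:
```python
from lid import *
import cv2
r.let_go(); st("rel"); line(tab(0,up=.06),AX,v=.15); r.grab(5)
p,o=pose(tab(0,d=.138),AX); z0=.0455+.182
r.servo_line([p[0],p[1],z0+.006],o,.1)
for k in range(16):
    z=z0+.005-.001*k; r.servo_line([p[0],p[1],z],o,.03); f=r.sense()["contact_force"][2]
    if f>8: break
print("press z-z0 mm",(z-z0)*1000,f); st("press")
r.servo_line([p[0],p[1],z0+.09],o,.2); go([.40,.12,.25],90); r.let_go()
s=r.snapshot("side"); t=r.snapshot("top")
import pickle; pickle.dump(dict(side=s,top=t),open("s3.pkl","wb")); st("end")
a=cv2.resize(s["frame"][140:300,190:350,::-1],(400,400),interpolation=2)
c=cv2.resize(t["frame"][145:245,300:400,::-1],(400,400),interpolation=2)
cv2.imwrite("pics/f.png",np.hstack([a,c]))
```

```text
rel t 66.0 tcp [ 0.5174 -0.1459  0.2052] open 0.0879 F [-0.5  0.1  0.8] grip 0.0
press z-z0 mm -2.0000000000000018 10.724124795689182
press t 70.4 tcp [ 0.5203 -0.1455  0.2276] open 0.0006 F [-4.1  0.9 10.7] grip 5.4
end t 73.6 tcp [0.4   0.12  0.413] open 0.0878 F [ 0.4  0.1 -0.5] grip 0.0
```

View pics/f.png

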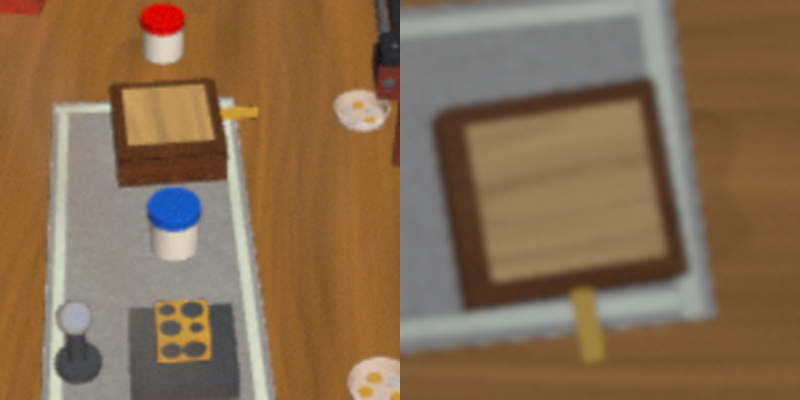

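The side crop shows the lid flush on the case with no gap, and the tab level at (240,112). It stopped at exactly the shut height under 10.7 N. The other pieces stand upright in place, so I'm handing it in.

```bash
python3 -c "
from station import r
print(r.hand_in())"
```

```text
the job is handed in; nothing more can be done
None
```

I handed the job in at about 74 s: the locket is flat in the middle of the shut case, the doming block, blue jar and stake are each placed within about 2 mm by camera, and the red jar was left alone. The hand-in gave no verdict, and the stake's side-to-side position is the least certain because its image fits were poor.

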